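Present the notched glass label plate

ROBOT

A 6-joint arm with a two-finger parallel gripper is mounted at the origin on the work surface. World frame = base frame: x ahead of the robot, y to its left, z up, the work surface at z = 0. Lengths are in m, angles in rad, forces in N, time in s.
With the tool pointing down it reaches from about 0.25 to 0.85 m from the base axis. Payload 12.5 kg.
Tool frame: the origin (TCP) lies between the finger pads; the fingertips stand 14 mm ahead of it and the grasp point (between the pads) lies 5 mm behind it (env.tcp_to_tips is the z of the fingertips in the tool frame, in m); z points along the fingers, y is the line along which they close (so a half turn about z gives the same grasp; the last joint's range is limited). The gripper opens to 93 mm and grips with 3 to 60 N. Pads are 15 mm wide; open, the fingers measure 128 mm over their backs; the gripper's body (75 mm by 188 mm) begins 65 mm behind the grasp point.
Start: joints at [1.028, 0.351, 1.652, -0, 1.139, -0.085], TCP at [0.243, 0.493, 0.233] pointing down, gripper open.
Joint ranges: [-2.75, 2.75], [-0.79, 2.1], [0.01, 2.65], [-1.57, 4.71], [0.07, 3.14], [-2.87, 2.87]. Speed limits (rad/s): [2.22, 2.22, 2.79, 3.14, 3.14, 3.14].

INTERFACE

Orientations are given as a unit quaternion [w, x, y, z].
In Python, from rig import env gives the robot as it stands.
- The arm moves only by the tool drive_tool, never from a script. Its argument "moves" is a list of rows, each a list of 5 numbers: the opening, from 0 (shut) to 1 (fully open), then the shift along the world's x, y, z in units of 50 mm (1.0 is 50 mm), then the turn about the world's z in units of 6 degrees (1.0 is 6 degrees). A call has 1 to 12 rows; each row is the pose to reach, as a shift and turn from the pose commanded when the call began; what a row does not reach only later rows make up. A row lasts 1/10 s, in which the tool goes at most 50 mm and 8.59 degrees, less where a joint would pass 70% of its speed; a pose out of reach is approached as far as the arm can. A call with a gripper value outside its range is refused whole. The fingers move at their own pace and stop on an object; "force" is the grip in N (left out, the last holds). Time passes only in rows, so rows that repeat a pose let the fingers close. It gives the time, the measured TCP pose, the force, the opening and the grip force at its end, in the units of the state.
- env.sense(): the state, without advancing time (a new reading comes with each control period).
- env.capture(name): name is "side" or "top"; returns the picture (400x640x3 uint8, red, green, blue); there is no depth.
- env.calibration(name): a dict with "fx", "fy", "cx", "cy" (pixels), "dist_coeffs" ([k1, k2, p1, p2, k3] as OpenCV has them; the pictures are not rectified), "world_from_camera" (4x4, takes a point from camera to world coordinates). Camera axes: x right, y down, z forward; pixel columns grow to the right and rows downward; lengths in m; the calibration is good to about 2 mm. A picture is of the moment at which its call begins. calibration takes no time and is no camera call.
- env.hand_in(): hands the job in; it is judged then, once.
Trained networks look in the newest picture that a camera, given by its name, has taken for a name from the list of things; names that differ only in an ending like _2 or _b are one class to them, and where a whole thing is asked for, a point or a joint stands for the part that bears it (a point fixed in the world has none). Each returns a list of dicts, best first, with "conf" (0 to 1); they miss things now and then, are a little off and sometimes report something else, mostly with a low value. They report only what shows in the picture. A call takes as long as a camera call. They do not tell look-alikes from the thing itself.
- env.regions_of(camera, name): "pixels" (400x640 bool, what is visible of it) and "location" ([row, column] in pixels, amid what is visible of it).
The state is a dict: "clock": time; "joint_positions": joint angles; "joint_velocities": joint speeds; "tau": joint torques, N m; "ee_pos": TCP position; "orientation": TCP orientation; "force": force on the tool from outside, world axes, zero at the start; "wrist_torque": the same for the moment, N m; "grip_width": finger opening in m; "gripper_force": force on a finger pad.
Only numpy, scipy, OpenCV 4.12 (cv2) and the standard library are available. Lean on these libraries where they do the work, as an engineer would, in place of code of your own. Each camera call takes 0.05 s, during which the arm holds its last target. There are 200 camera calls.

TASK

Three glass plates stand on edge in the pantry's drying rack; one of them has a frosted end with a small corner notch and a paper label on one face. Take that plate by its clear end, keeping the fingers off the frosted end, lift it well clear of the rack and tip it over so that the label face looks up, leaning at least halfway from standing to lying flat. Finish while still holding it up there, still, and leave the two blank plates, the jar and the bowl as they are.

Things in the scene. Friction and masses are not known exactly. Their poses are not given: they have to be found in the camera images.
- plate: Label plate: greenish glass, 100 mm long, 8 mm thick, 55 mm high as it stands on a long edge in the rack; about 110 g. Origin at its centre. x runs along the length to the frosted end, y is the outward normal of the label face, z is up while it stands. Clear from x = -50 to +15 mm, frosted white from +15 to +50 mm.
- notch (a point): Middle of the corner notch, a 12 mm square cut-out in the upper corner of the label plate's frosted end (44 mm along x and 21.5 mm along z from its centre). Seen from the label side the standing plate has its notch at the top left; seen from the back, at the top right.
- label (a point): Centre of the blue-bordered paper label (26 x 34 mm) on the frosted end of the label face: 33 mm towards the frosted end, 4 mm out and 8 mm below the plate's centre.
- clear_end (a point): Middle of the label plate's thickness and height, in the clear part, 22 mm from the plate's centre away from the frosted end; axes as the plate's.
- rack: Fixed wooden rack, board 130 x 190 x 12 mm, at any yaw, origin under its centre on the counter. Three slots along its x at y = -62, 0, +62 mm, each 11 mm wide between rails 8 mm thick with tops 28 mm above the counter. A plate stands on the board in each: lower edge 12, centre 39.5, top edge 67 mm above the counter. Which plate stands in which slot varies.
- blank_a: A plate of plain greenish glass without frosting, label or notch, 100 x 8 x 55 mm, standing in another slot. Origin at its centre, x along its length, y across its thickness, z up.
- blank_b: A second plain glass plate, like blank_a, in the remaining slot.
- jar: Terracotta-coloured jar with a dark lid, 72 mm across, 110 mm high, standing on the counter to the left. Origin under its centre.
- bowl: Blue ceramic bowl, 110 mm across, 50 mm high, standing on the counter to the right. Origin under its centre.
Not all that is in view belongs to the job. There is more than one size of the bowl; the job needs the smallest. What is shaped like the plate but orange is not meant.

How it is judged:
By the outcome, as a careful person would: the job done as asked, in the order asked, and still so for the second after the job is handed in, while the arm keeps its last pose, push and grip.
It also fails if it takes over 32 s, if anything falls off the work surface, if the arm or the gripper's body presses on something with over 40 N, if the wrist force passes 120 N, or if a joint passes its speed limit or range.

## Working session

There is one attempt and no reset: what is moved stays moved. The work goes in short steps, Python scripts to look and compute and a tool call to move; the robot and the scene stay as the last step left them, time stands still between calls to the robot, and variables do not carry over. Pictures are saved under pics/ and viewed, at most 10 in all, crops included, and the job is handed in when it is done.

Besides the shell and the picture viewer there is one more tool, called as name([rows], argument=value, ...), one row to a line, values as JSON. drive_tool: Moves the arm, as the interface text tells. Its arguments: {"type":"object","properties":{"moves":{"type":"array"},"force":{"type":"number"}},"required":["moves"]}

```bash
mkdir -p pics; cat > h.py <<'E'
import numpy as np, cv2
from rig import env
def cam(n):
    c=env.calibration(n); K=np.array([[c['fx'],0,c['cx']],[0,c['fy'],c['cy']],[0,0,1.]])
    return K,np.array(c['dist_coeffs'],float),np.array(c['world_from_camera'])
def at_z(n,uv,z):
    K,d,T=cam(n); p=cv2.undistortPoints(np.array(uv,float).reshape(-1,1,2),K,d).reshape(-1,2)
    r=np.c_[p,np.ones(len(p))]@T[:3,:3].T; o=T[:3,3]
    return o+r*((z-o[2])/r[:,2])[:,None]
def proj(n,P):
    K,d,T=cam(n); W=np.linalg.inv(T)
    return cv2.projectPoints(np.array(P,float).reshape(-1,3),cv2.Rodrigues(W[:3,:3])[0],W[:3,3],K,d)[0].reshape(-1,2)
def snap(n,f,crop=None,s=1):
    im=env.capture(n)[:,:,::-1].copy()
    if crop: r0,r1,c0,c1=crop; im=im[r0:r1,c0:c1]
    cv2.imwrite('pics/'+f,cv2.resize(im,None,fx=s,fy=s,interpolation=cv2.INTER_CUBIC))
E
python3 - <<'E'
from h import *
np.set_printoptions(precision=3,suppress=True)
for n in('top','side'):
    snap(n,n+'1.png',s=1.25)
    print(n,cam(n)[2])
    for t in('plate','notch','label','clear_end','rack','blank_a','jar','bowl'):
        for r in env.regions_of(n,t)[:4]:
            rc=r['location']; print(t,round(r['conf'],2),rc,r['pixels'].sum(),at_z(n,[rc[1],rc[0]],.04)[0])
print(env.sense())
E
```

```text
top [[-0.008 -0.985  0.174  0.331]
 [-1.     0.006 -0.012  0.01 ]
 [ 0.01  -0.174 -0.985  1.181]
 [ 0.     0.     0.     1.   ]]
plate 0.82 [166.2, 288.9] 264 [0.61  0.068 0.04 ]
plate 0.6 [114.5, 290.4] 419 [0.743 0.064 0.04 ]
plate 0.33 [210.3, 474.5] 1648 [ 0.498 -0.383  0.04 ]
notch 0.74 [166.1, 290.1] 270 [0.611 0.065 0.04 ]
notch 0.65 [115.8, 288.5] 362 [0.74  0.069 0.04 ]
label 0.78 [164.8, 292.4] 312 [0.614 0.059 0.04 ]
label 0.59 [113.6, 287.7] 376 [0.746 0.071 0.04 ]
clear_end 0.95 [116.8, 289.8] 405 [0.737 0.066 0.04 ]
clear_end 0.86 [163.3, 287.0] 304 [0.618 0.072 0.04 ]
clear_end 0.68 [210.0, 473.8] 1577 [ 0.499 -0.381  0.04 ]
rack 0.68 [196.3, 288.0] 3336 [0.535 0.07  0.04 ]
blank_a 0.6 [189.8, 288.0] 323 [0.551 0.07  0.04 ]
blank_a 0.53 [215.2, 275.4] 259 [0.489 0.1   0.04 ]
jar 0.9 [207.0, 175.1] 1058 [0.511 0.342 0.04 ]
bowl 0.96 [214.0, 473.3] 1547 [ 0.489 -0.379  0.04 ]
bowl 0.84 [144.9, 447.1] 2407 [ 0.663 -0.325  0.04 ]
bowl 0.62 [284.5, 483.8] 2993 [ 0.321 -0.393  0.04 ]
side [[ 0.851 -0.345  0.395 -0.05 ]
 [-0.524 -0.544  0.655 -0.98 ]
 [-0.011 -0.765 -0.644  1
[... 841 characters left out ...]
79 0.086 0.04 ]
jar 0.96 [154.2, 252.5] 722 [0.522 0.353 0.04 ]
bowl 0.86 [254.4, 408.4] 1727 [ 0.668 -0.304  0.04 ]
bowl 0.72 [324.9, 314.2] 2425 [ 0.327 -0.364  0.04 ]
bowl 0.66 [297.4, 373.3] 1254 [ 0.497 -0.372  0.04 ]
{'clock': 0.9, 'joint_positions': array([ 1.028,  0.351,  1.652, -0.   ,  1.139, -0.085]), 'joint_velocities': array([-0.   , -0.   , -0.   , -0.001,  0.001,  0.   ]), 'tau': array([ -0.001, -49.725, -28.548,   0.07 ,   0.022,   0.   ]), 'ee_pos': array([0.243, 0.493, 0.233]), 'orientation': array([-0.   ,  0.227,  0.974, -0.   ]), 'force': array([0.323, 0.542, 1.04 ]), 'wrist_torque': array([ 0.019, -0.007,  0.025]), 'gripper_force': 0.0, 'grip_width': 0.0930243010842101}
```

View pics/top1.png

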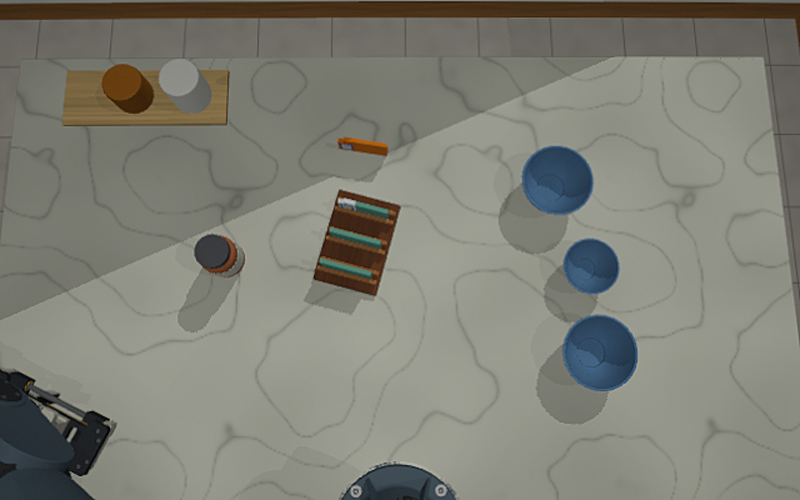

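View pics/side1.png

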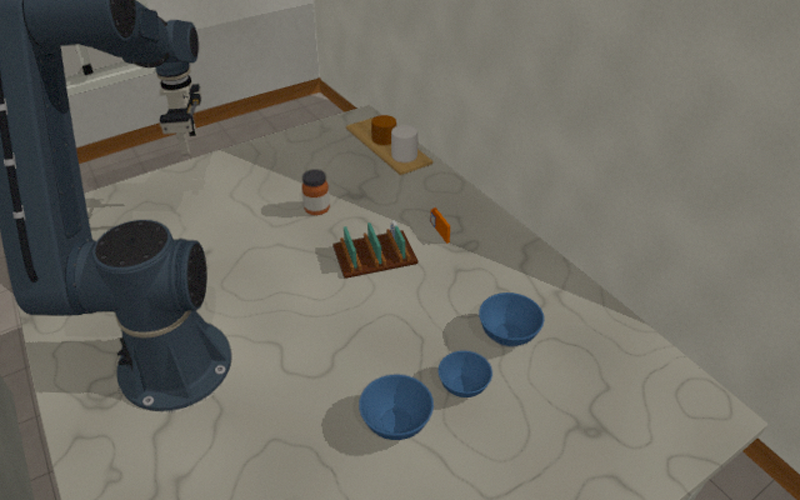

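```bash
python3 - <<'E'
from h import *
np.set_printoptions(precision=4,suppress=True)
snap('top','top2.png',(145,245,240,330),6)
im=env.capture('top')
hsv=cv2.cvtColor(im,cv2.COLOR_RGB2HSV).astype(int)
m=((hsv[...,0]>70)&(hsv[...,0]<100)&(hsv[...,1]>60)).astype(np.uint8); m[:,:240]=0;m[:,330:]=0;m[:145]=0;m[245:]=0
n,l,s,c=cv2.connectedComponentsWithStats(m)
for i in range(1,n):
    if s[i][4]<30: continue
    r=cv2.minAreaRect(np.argwhere(l==i)[:,::-1].astype(np.float32)); print(s[i],r); print(at_z('top',cv2.boxPoints(r),.067)[:,:2])
E
```

```text
[284 161  27  14 193] ((297.2526550292969, 167.54017639160156), (27.943363189697266, 7.024014949798584), 14.74356460571289)
[[0.6009 0.0807]
 [0.6176 0.0765]
 [0.5997 0.0117]
 [0.5831 0.0161]]
[264 183  41  16 241] ((284.05810546875, 190.28216552734375), (42.514339447021484, 5.668578147888184), 14.931416511535645)
[[0.552  0.128 ]
 [0.5652 0.1247]
 [0.5381 0.0271]
 [0.525  0.0306]]
[255 207  43  16 211] ((275.9854736328125, 214.55499267578125), (43.41644287109375, 5.004121780395508), 14.826478958129883)
[[0.4949 0.1471]
 [0.5064 0.1443]
 [0.4793 0.0454]
 [0.4679 0.0484]]
```

View pics/top2.png

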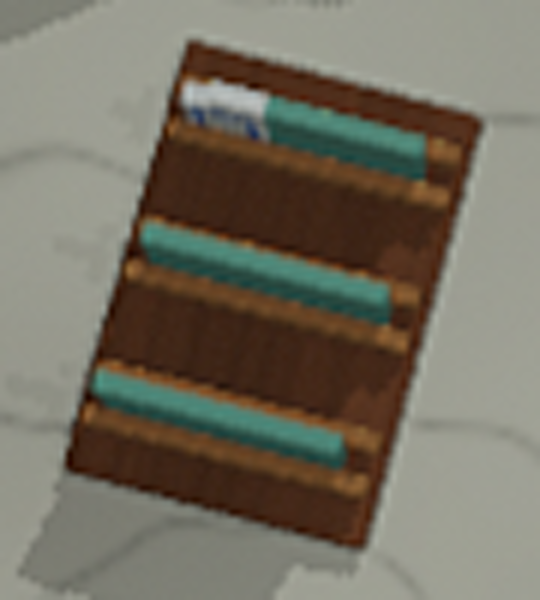

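drive_tool([
  [0.4,7.24,-8.93,0,-13.2],
  [0.4,7.24,-8.93,0,-13.2],
  [0.4,7.24,-8.93,0,-13.2],
  [0.4,7.24,-8.93,0,-13.2],
  [0.4,7.24,-8.93,0,-13.2],
  [0.4,7.24,-8.93,0,-13.2],
  [0.4,7.24,-8.93,0,-13.2],
  [0.4,7.24,-8.93,0,-13.2],
  [0.4,7.24,-8.93,0,-13.2],
  [0.4,7.24,-8.93,0,-13.2],
  [0.4,7.24,-8.93,0,-13.2],
  [0.4,7.24,-8.93,0,-13.2],
], force=25)

```text
clock: 2.2
ee_pos: [0.6068, 0.0436, 0.2324]
orientation: [0.0, 0.796, 0.605, 0.0]
force: [-0.3, 0.6, -0.6]
grip_width: 0.0374
gripper_force: 0.0
```

drive_tool([
  [0.4,0,0,-1,0],
  [0.4,0,0,-2,0],
  [0.4,0,0,-2.8,0],
  [0.4,0,0,-3.3,0],
  [0.4,0,0,-3.6,0],
  [0.4,0,0,-3.6,0],
  [0.4,0,0,-3.6,0],
])

```text
clock: 2.9
ee_pos: [0.6058, 0.0469, 0.0537]
orientation: [0.0, 0.796, 0.606, 0.001]
force: [0.7, 0.1, 0.3]
grip_width: 0.037
gripper_force: 0.0
```

```bash
python3 - <<'E'
from h import *
snap('side','side3.png',(150,250,240,400),5)
s=env.sense();print(s['ee_pos'],s['force'],s['clock'])
E
```

```text
[0.60600235 0.0469204  0.05417798] [0.28349135 0.11472392 0.13717701] 2.95
```

View pics/side3.png

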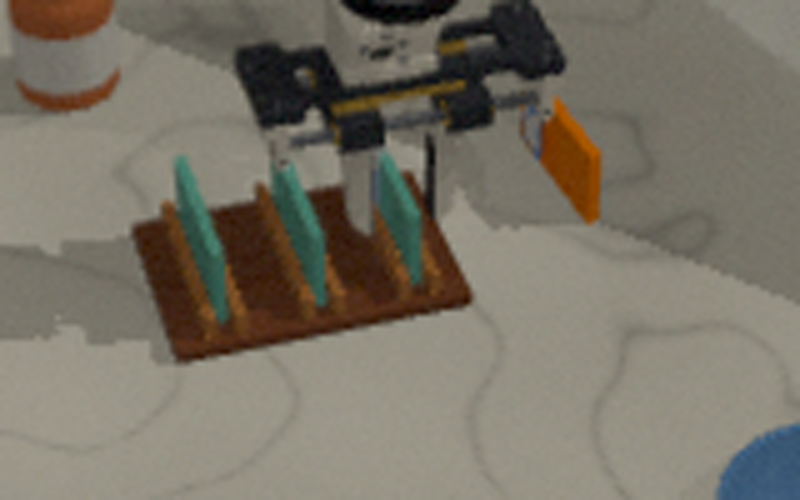

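The fingers straddle the target plate (around crop 395,215), its label glimpsed on the near side. The other two plates are untouched, so I close.

drive_tool([
  [0.25,0,0,0,0],
  [0.15,0,0,0,0],
  [0,0,0,0,0],
  [0,0,0,0,0],
  [0,0,0,0,0],
  [0,0,0,0,0],
])

```text
clock: 3.55
ee_pos: [0.6052, 0.0468, 0.0529]
orientation: [0.0, 0.796, 0.606, 0.0]
force: [-1.9, -0.7, 3.1]
grip_width: 0.0077
gripper_force: 25.0
```

drive_tool([
  [0,0,0,0.4,0],
  [0,0,0,1.0,0],
  [0,0,0,1.8,0],
  [0,0,0,2.6,0],
  [0,-0.3,-0.3,3.0,0],
  [0,-1.0,-1.1,3.0,0],
  [0,-1.7,-1.8,3.0,0],
  [0,-2.4,-2.6,3.0,0],
  [0,-3.1,-3.3,3.0,0],
  [0,-3.7,-3.94,2.4,0],
  [0,-3.7,-3.94,1.7,0],
  [0,-3.7,-3.94,1.0,0],
])

```text
clock: 4.75
ee_pos: [0.4191, -0.1512, 0.1018]
orientation: [0.001, 0.796, 0.605, 0.0]
force: [0.8, -0.0, -1.1]
grip_width: 0.0082
gripper_force: 25.0
```

drive_tool([
  [0,0,0,-0.5,0],
  [0,0,0,-0.9,0],
  [0,0,0,-1.1,0],
  [0,0,0,-1.18,0],
  [0,0,0,-1.2,0],
  [0,0,0,-1.2,0],
])

```text
clock: 5.35
ee_pos: [0.4205, -0.1503, 0.0433]
orientation: [0.0, 0.796, 0.606, 0.0]
force: [-0.4, 1.3, -0.7]
grip_width: 0.008
gripper_force: 25.0
```

```bash
python3 - <<'E'
from h import *
snap('side','side4.png',(170,310,190,390),4)
s=env.sense();print(s['ee_pos'],s['force'],s['clock'],s['grip_width'])
E
```

```text
[ 0.42052404 -0.15030704  0.04335704] [ 0.23269896 -0.44992513 -0.36276634] 5.4 0.0078062598930183
```

View pics/side4.png

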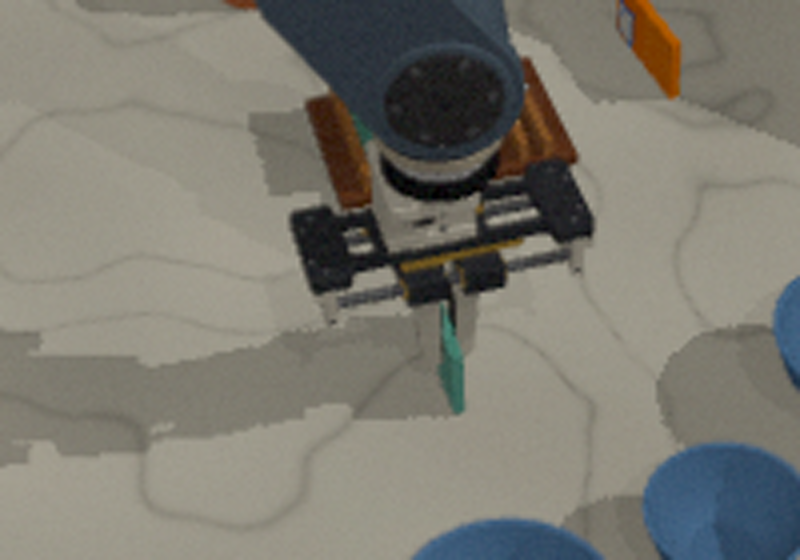

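The plate hangs upright in the fingers just above the counter, at about crop (452,360). I set it down and open slightly.

drive_tool([
  [0,0,0,-0.03,0],
  [0,0,0,-0.05,0],
  [0,0,0,-0.05,0],
  [0.1,0,0,-0.05,0],
  [0.12,0,0,-0.05,0],
  [0.2,0,0,-0.05,0],
  [0.32,0,0,-0.05,0],
  [0.32,0,0,0.1,0],
  [0.32,0,0,0.22,0],
  [0.32,0,0,0.22,0],
])

```text
clock: 6.4
ee_pos: [0.4206, -0.1504, 0.0546]
orientation: [0.001, 0.796, 0.606, 0.0]
force: [-0.1, 0.1, 0.3]
grip_width: 0.0296
gripper_force: 0.0
```

```bash
python3 - <<'E'
from h import *
snap('side','side5.png',(170,310,190,390),4)
s=env.sense();print(s['ee_pos'],s['force'],s['clock'],s['grip_width'])
E
```

```text
[ 0.42038398 -0.15029106  0.05421734] [ 0.5070645  -0.25079557 -1.03836108] 6.45 0.029740492367139153
```

View pics/side5.png

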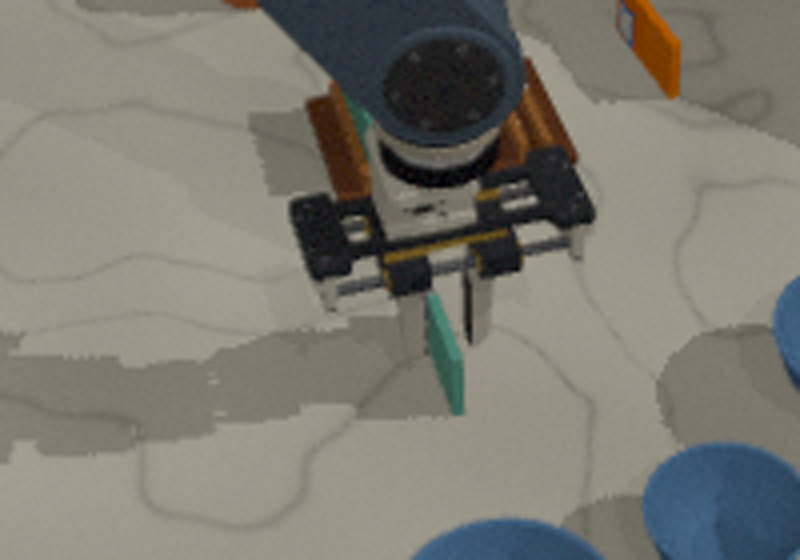

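drive_tool([
  [0.32,0.1,-0.028,0.22,0],
  [0.32,0.17,-0.047,0.22,0],
  [0.32,0.1,-0.028,0,0],
])

```text
clock: 6.75
ee_pos: [0.4266, -0.1521, 0.0544]
orientation: [0.002, 0.796, 0.606, 0.001]
force: [0.4, 0.7, -0.2]
grip_width: 0.0298
gripper_force: 0.0
```

drive_tool([
  [0.32,0.05,-0.014,0,0],
  [0.32,0.1,-0.028,0,0],
  [0.32,0.15,-0.042,0,0],
  [0.32,0.19,-0.053,0,0],
  [0.32,0.23,-0.064,0,0],
  [0.32,0.27,-0.075,0,0],
  [0.32,0.27,-0.075,0,0],
  [0.32,0.27,-0.075,0,0],
])

```text
clock: 7.55
ee_pos: [0.4386, -0.1553, 0.0537]
orientation: [0.0, 0.796, 0.606, 0.0]
force: [1.3, -0.2, -0.3]
grip_width: 0.03
gripper_force: 0.2
```

```bash
python3 - <<'E'
from h import *
snap('side','side6.png',(170,310,190,390),4)
s=env.sense();print(s['ee_pos'],s['force'],s['clock'],s['grip_width'])
E
```

```text
[ 0.43858424 -0.15530644  0.05367177] [ 0.42919824 -0.52124634  1.03151878] 7.6 0.029768705746997727
```

View pics/side6.png

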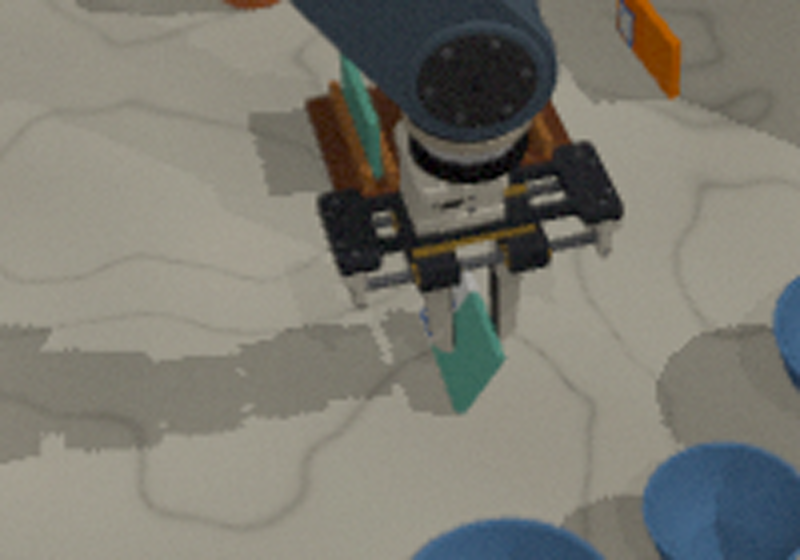

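The plate now leans on the far finger, about a third of the way over, with its foot at about (460,410) and the label side up. I widen the fingers, holding the far one in place, and then lower.

drive_tool([
  [0.37,-0.03,0.008,0,0],
  [0.42,-0.07,0.019,0,0],
  [0.47,-0.11,0.03,0,0],
  [0.52,-0.15,0.042,0,0],
  [0.56,-0.19,0.053,0,0],
  [0.56,-0.19,0.053,0,0],
  [0.56,-0.19,0.053,-0.15,0],
  [0.56,-0.19,0.053,-0.35,0],
  [0.56,-0.19,0.053,-0.55,0],
  [0.56,-0.19,0.053,-0.66,0],
  [0.56,-0.19,0.053,-0.66,0],
])

```text
clock: 8.7
ee_pos: [0.4285, -0.1524, 0.0195]
orientation: [-0.001, 0.796, 0.606, -0.0]
force: [0.8, 0.1, -0.5]
grip_width: 0.0522
gripper_force: 0.1
```

drive_tool([
  [0.62,0,0,0,0],
  [0.68,0,0,0,0],
  [0.74,0,0,0,0],
  [0.8,0,0,0,0],
  [0.86,0,0,0,0],
  [0.92,0,0,0,0],
  [1.0,0,0,0,0],
  [1.0,0.06,-0.017,0,0],
  [1.0,0.12,-0.033,0,0],
  [1.0,0.18,-0.05,0,0],
  [1.0,0.24,-0.067,0,0],
  [1.0,0.24,-0.067,0,0],
])

```text
clock: 9.9
ee_pos: [0.4415, -0.1561, 0.0206]
orientation: [0.0, 0.796, 0.606, 0.0]
force: [0.1, 0.4, 0.6]
grip_width: 0.0927
gripper_force: 0.0
```

```bash
python3 - <<'E'
from h import *
snap('side','side7.png',(170,310,190,390),4)
s=env.sense();print(s['ee_pos'],s['force'],s['clock'],s['grip_width'])
E
```

```text
[ 0.44121508 -0.15602015  0.02058241] [ 0.06606194 -0.63340898 -1.23007928] 9.95 0.09306324959464625
```

View pics/side7.png

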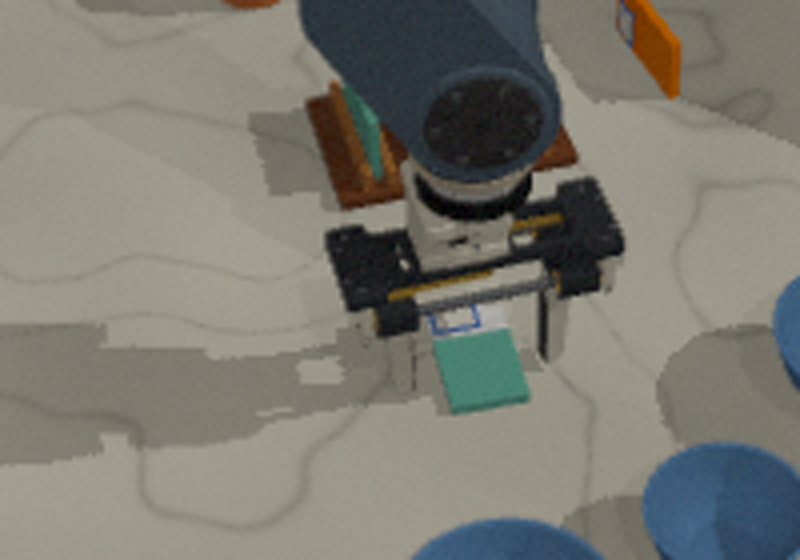

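```bash
python3 - <<'E'
from h import *
np.set_printoptions(precision=4,suppress=True)
c=np.array([[452,403],[527,393],[432,340],[514,329]])/4+[190,170]
P=at_z('side',c,.008);print(P)
a=P[0]-P[2];b=P[1]-P[3];print(np.linalg.norm(a),np.linalg.norm(b),np.linalg.norm(P[0]-P[1]),np.degrees(np.arctan2(-(a+b)[1],-(a+b)[0])))
u=np.array([.267,.963,0]);n=np.array([.963,-.267,0]);e=(env.sense()['ee_pos'])
for p in P: print((p-e)@u,(p-e)@n)
E
```

```text
[[ 0.4079 -0.1756  0.008 ]
 [ 0.4561 -0.1952  0.008 ]
 [ 0.4264 -0.1173  0.008 ]
 [ 0.481  -0.1391  0.008 ]]
0.06116038857141481 0.061384621466583016 0.052064946862733004 69.19306106151039
-0.027775842460438013 -0.026856397470844437
-0.03374879734791341 0.024829622530380006
0.03329985457009649 -0.02454717975480534
0.026929629864877243 0.03383758963099528
```

The plate lies flat between the fingers with the label up at about (455,318). The fingers are beside the clear part, around x = -19 mm, so I align by -5° and close on the long edges.

drive_tool([
  [1.0,0.04,-0.01,-0.04,-0.8],
  [1.0,0.04,-0.01,-0.08,-0.8],
  [1.0,0.04,-0.01,-0.08,-0.8],
  [0.85,0.04,-0.01,-0.08,-0.8],
  [0.75,0.04,-0.01,-0.08,-0.8],
  [0.65,0.04,-0.01,-0.08,-0.8],
  [0.58,0.04,-0.01,-0.08,-0.8],
  [0.5,0.04,-0.01,-0.08,-0.8],
  [0.4,0.04,-0.01,-0.08,-0.8],
  [0.4,0.04,-0.01,-0.08,-0.8],
], force=25)

```text
clock: 10.95
ee_pos: [0.4431, -0.1565, 0.0167]
orientation: [0.0, 0.82, 0.572, 0.0]
force: [-0.1, -0.8, 0.6]
grip_width: 0.0547
gripper_force: 25.0
```

drive_tool([
  [0.4,0,0,0.2,0],
  [0.4,0,0,0.6,0],
  [0.4,0,0,1.2,0],
  [0.4,0,0,1.9,0],
  [0.4,0,0,2.6,0],
  [0.4,0,0,3.3,0],
  [0.4,0,0,3.8,0],
  [0.4,0,0,4.0,0],
  [0.4,0,0,4.0,0],
  [0.4,0,0,4.0,0],
  [0.4,0,0,4.0,0],
  [0.4,0,0,4.0,0],
])

```text
clock: 12.15
ee_pos: [0.4426, -0.1563, 0.2156]
orientation: [-0.001, 0.82, 0.572, -0.001]
force: [-0.5, -0.8, -0.5]
grip_width: 0.0547
gripper_force: 25.0
```

```bash
python3 - <<'E'
from h import *
snap('side','side8.png',s=1.25)
s=env.sense();print(s['ee_pos'],s['force'],s['clock'],s['grip_width'],s['gripper_force'],abs(s['joint_velocities']).max())
E
```

```text
[ 0.44274749 -0.15637268  0.21576814] [-0.66306915  0.34870136 -0.67098088] 12.2 0.0546751401182242 24.98515874147415 0.004127233434836427
```

View pics/side8.png

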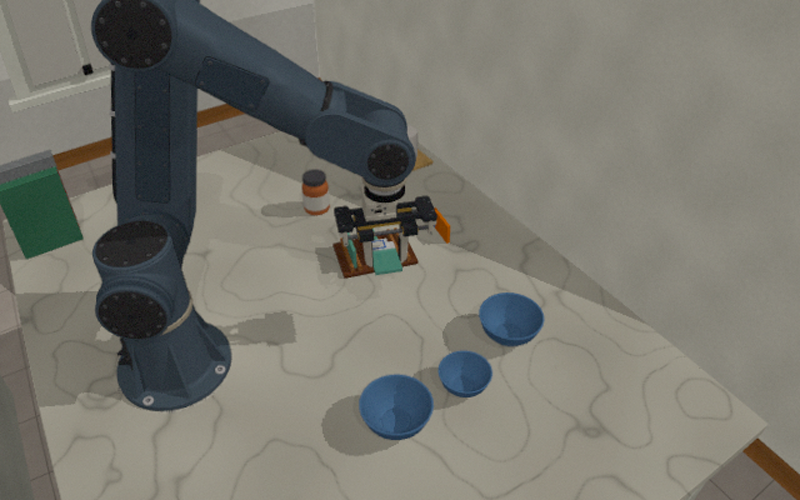

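The plate is held flat in the air with the label up, at about (385,255). The jar, the bowls and the blank plates I can see are where they were, so I hand in.

```bash
python3 -c "
from rig import env
print(env.hand_in())"
```

```text
the job is handed in; nothing more can be done
None
```

The job is handed in at about 12 s on the robot's clock: the label plate is held still about 0.2 m above the counter by its clear end, lying flat with the label up. The moves can't tilt the tool, so I lifted it out of the rack, tipped it over on the open counter and re-gripped it there. The jar, the bowls and the blank plate in view were undisturbed; the gripper hid the other blank in the last picture.

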